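# Set out the samples and hand over the fuller reagent tub

## Robot

A 6-joint arm with a two-finger parallel gripper is mounted at the origin on a cart in front of the work surface, level with it; the furniture and walls round the work are solid. World frame = base frame: x ahead of the robot, y to its left, z up, the work surface at z = 0. Lengths are in m, angles in degrees, forces in N, time in s.
With the tool pointing down it reaches from about 0.375 to 0.9 m from the base axis. Payload 3.1 kg.
Tool frame: the origin (TCP) lies at the very end of the fingers, on their centre line; the grasp point (between the pads) lies 19 mm behind it; z points along the fingers, x is the direction in which the jaws open and shut, and the axes are right-handed (so a half turn about z gives the same grasp; the last joint's range is limited). The gripper opens to 87 mm and grips with 3 to 60 N. Pads are 19 mm wide; open, the fingers measure 117 mm over their backs; the gripper's body (75 mm by 190 mm) begins 51 mm behind the grasp point.
Start: joints at [-76.06, 30.224, 82.088, -0, 67.689, -10.227], TCP at [0.256, -0.57, 0.223] pointing down, gripper open.
Joint ranges: [-176.69, 176.69], [-43.24, 126.21], [12.49, 139.97], [-82, 262], [0, 151.66], [-163.58, 163.58]. Speed limits (degrees/s): [159.86, 159.86, 180, 180, 180, 180].

## Interface

Orientations are given as [roll, pitch, yaw] about the fixed x, y, z axes, in that order (R = Rz(yaw) Ry(pitch) Rx(roll)).
In Python, from bench import manip gives the robot as it stands.
- The arm moves only by the tool servo_tool, never from a script. Its argument "motion" is a list of rows, each a list of 6 numbers: the shift along the tool's x, y, z in mm, then the turn, a rotation vector about the tool's x, y, z in degrees. In form: [[x, y, z, wx, wy, wz], ...]. A call has 1 to 5 rows; each row is the pose to reach, as a shift and turn from the pose commanded when the call began, along the tool's axes at that moment; what a row does not reach only later rows make up. A row lasts 1/12 s, in which the tool goes at most 41.7 mm and 7.16 degrees, less where a joint would pass 70% of its speed; a pose out of reach is approached as far as the arm can. A call with a gripper value outside its range is refused whole. "claw" is the gripper command: -1 is fully open, 1 is shut, values between are in proportion, set as the call begins (left out, the last holds). The fingers move at their own pace and stop on an object; the grip force is fixed at half the most. Time passes only in rows, so rows that repeat a pose let the fingers close. It gives the time, the measured TCP pose, the force and the opening at its end, in the units of the state.
- manip.observe(): the state, without advancing time (a new reading comes with each control period).
- manip.capture(name): name is "scene" or "top"; returns a dict with "pixels" (420x560x3 uint8, red, green, blue), "range_z" (420x560 float32, m along the optical axis (not along the pixel's ray), 0 where there is no reading), "K" (3x3 intrinsics, pixels), "xyz" and "rotation" of the camera in the world. Camera axes: x right, y up, looking along -z (the intrinsics and any distortion apply to the point x, -y, -z); pixel columns grow to the right and rows downward; lengths in m; the calibration is good to about 2 mm. A picture is of the moment at which its call begins.
- manip.finish_job(): hands the job in, once; it reports no verdict.
The state is a dict: "time_s": time; "joint_pos": joint angles; "qvel": joint speeds; "effort": joint torques, N m; "eef_pos": TCP position; "eef_rot": TCP orientation; "wrist_force": force on the tool from outside, world axes, zero at the start; "torque": the same for the moment, N m; "opening": opening from 0.0 (shut) to 1.0 (fully open).
Only numpy, scipy, OpenCV 4.12 (cv2) and the standard library are available. Lean on these libraries where they do the work, as an engineer would, in place of code of your own. Each camera call takes 0.05 s, during which the arm holds its last target. There are 200 camera calls.

## Task

We dose three samples: first take two of the three vials standing loose on the bench and stand them in free wells of the rack in the spill tray, so that exactly three are in it, and leave the spare vial where it is. Then lift the two look-alike reagent tubs a few centimetres clear of the bench, one after the other, to feel which is the fuller (heavier); the lighter one must end up standing back at its place. Finish while holding the heavier tub: keep it upright, a good 10 cm above the middle of the tray's empty part, still in the gripper for me to take from you, and leave the other things on the bench alone.

Things in the scene. Friction and masses are not known exactly. Their poses are not given: they have to be found in the camera images.
- tray: White spill tray fixed to the bench, 240 x 290 mm (its x and y), rim 26 mm high, floor 4 mm thick. Origin: centre of its underside. A grey rack is fixed in it along its +y side: 204 x 56 mm, centred at y = +100 mm, top plate 33 to 42 mm above the bench, with a row of four wells along the tray's x. The rest of the tray is empty. It may stand turned by up to 0.3 rad.
- well_0 (a point): Well 0 of the rack (they stand 48 mm apart in a row, 0 at the tray's -x end): point on its axis where a seated vial's underside comes to rest, 10 mm above the bench. The well is a 34.5 mm hole through the 9 mm top plate, whose upper face is 32 mm above this point. A vial stands in it at the start.
- well_1 (a point): Well 1 of the rack (they stand 48 mm apart in a row, 0 at the tray's -x end): point on its axis where a seated vial's underside comes to rest, 10 mm above the bench. The well is a 34.5 mm hole through the 9 mm top plate, whose upper face is 32 mm above this point. Empty at the start.
- well_2 (a point): Well 2 of the rack (they stand 48 mm apart in a row, 0 at the tray's -x end): point on its axis where a seated vial's underside comes to rest, 10 mm above the bench. The well is a 34.5 mm hole through the 9 mm top plate, whose upper face is 32 mm above this point. Empty at the start.
- well_3 (a point): Well 3 of the rack (they stand 48 mm apart in a row, 0 at the tray's -x end): point on its axis where a seated vial's underside comes to rest, 10 mm above the bench. The well is a 34.5 mm hole through the 9 mm top plate, whose upper face is 32 mm above this point. Empty at the start.
- tray_free (a point): Middle of the empty part of the tray, on its floor, 4 mm above the bench.
- vial_0: Closed round sample vial with a white screw cap: body 31 mm in diameter, straight-sided up to 62 mm, from there sloping gently in to about 25 mm at 92 mm, then a fixed cap, 23 mm in diameter, up to 114 mm; about 50 g. Origin: centre of its underside, z up the vial. Stands in well 0 of the rack at the start.
- vial_1: Closed round sample vial with a white screw cap: body 31 mm in diameter, straight-sided up to 62 mm, from there sloping gently in to about 25 mm at 92 mm, then a fixed cap, 23 mm in diameter, up to 114 mm; about 50 g. Origin: centre of its underside, z up the vial. Stands loose on the bench to the left of the tray at the start.
- vial_2: Closed round sample vial with a white screw cap: body 31 mm in diameter, straight-sided up to 62 mm, from there sloping gently in to about 25 mm at 92 mm, then a fixed cap, 23 mm in diameter, up to 114 mm; about 50 g. Origin: centre of its underside, z up the vial. Stands loose on the bench to the left of the tray at the start.
- vial_3: Closed round sample vial with a white screw cap: body 31 mm in diameter, straight-sided up to 62 mm, from there sloping gently in to about 25 mm at 92 mm, then a fixed cap, 23 mm in diameter, up to 114 mm; about 50 g. Origin: centre of its underside, z up the vial. Stands loose on the bench to the left of the tray at the start.
- tub_0: Closed square white opaque reagent tub, 60 x 60 mm and 124 mm high to the shoulder, with a ribbed round dark screw cap, 52 mm in diameter, from 124 to 158 mm up, that does not turn and is the place to grip it from above. Origin: centre of its underside, z up. One of two tubs that look alike and stand upright on the bench; they hold different amounts, one plainly heavier than the other, both under 0.75 kg, and nothing but the weight shows which. 
- tub_1: Closed square white opaque reagent tub, 60 x 60 mm and 124 mm high to the shoulder, with a ribbed round dark screw cap, 52 mm in diameter, from 124 to 158 mm up, that does not turn and is the place to grip it from above. Origin: centre of its underside, z up. One of two tubs that look alike and stand upright on the bench; they hold different amounts, one plainly heavier than the other, both under 0.75 kg, and nothing but the weight shows which. 
- rubber_bulb: Red rubber suction bulb standing on the bench, 40 mm wide, 98 mm tall; origin under its centre. To be left alone.
- beaker: Small glass beaker, 60 mm wide, 72 mm tall; origin under its centre. To be left alone.
- marker: Permanent marker lying on the bench, 17 x 136 mm; origin under its middle. To be left alone.
There are look-alikes about, which are no part of the job. What is shaped like the vial_3 but purple or yellow is not meant.

How it is judged:
By the outcome, as a careful person would: the job done as asked, in the order asked, and still so for the second after the job is handed in, while the arm keeps its last pose, push and grip.
It also fails if it takes over 72 s, if anything falls off the work surface, if the arm or the gripper's body presses on something with over 40 N, if the wrist force passes 120 N, or if a joint passes its speed limit or range.

## Working session

There is one attempt and no reset: what is moved stays moved. The work goes in short steps, Python scripts to look and compute and a tool call to move; the robot and the scene stay as the last step left them, time stands still between calls to the robot, and variables do not carry over. Pictures are saved under pics/ and viewed, about 8 in all and at most 12, crops included, and the job is handed in when it is done.

Besides the shell and the picture viewer there is one more tool, called after ">>>" as name(argument=value, ...), one argument or row to a line, values as JSON. servo_tool: Moves the arm, as the interface text tells. Its arguments: {"type":"object","properties":{"motion":{"type":"array"},"claw":{"type":"number"}},"required":["motion"]}

```bash
mkdir -p pics
cat > h.py <<'E'
import numpy as np,cv2
from bench import manip
def cap(n):
    c=manip.capture(n); return c
def save(im,name,s=1):
    im=cv2.cvtColor(im,cv2.COLOR_RGB2BGR)
    cv2.imwrite('pics/'+name,cv2.resize(im,None,fx=s,fy=s,interpolation=cv2.INTER_CUBIC))
def cloud(c):
    K=c['K'];z=c['range_z'];h,w=z.shape
    u,v=np.meshgrid(np.arange(w),np.arange(h))
    p=np.stack([(u-K[0,2])/K[0,0]*z,-(v-K[1,2])/K[1,1]*z,-z],-1)
    P=p@np.array(c['rotation']).T+np.array(c['xyz']); P[z==0]=np.nan
    return P
E
python3 - <<'E'
from h import *
print(manip.observe())
for n in ('scene','top'):
    c=cap(n); save(c['pixels'],n+'0.png',1.4); print(n,{k:np.array(v).round(3).tolist() for k,v in c.items() if k not in('pixels','range_z')}); np.savez(n+'0.npz',**c)
E
```

```text
{'time_s': 0.0, 'joint_pos': array([-7.60600786e+01,  3.02783709e+01,  8.21565077e+01,  4.76341067e-04,
        6.76898720e+01, -1.02287509e+01]), 'qvel': array([-0.00792823, -0.03039372,  0.01212367, -0.08382097, -0.00039494,
        0.07271708]), 'effort': array([-9.10155177e-05, -4.40048718e+01, -1.76594317e+01,  6.32740441e-02,
        5.81350189e-02, -1.59562037e-04]), 'eef_pos': array([ 0.25572433, -0.56948168,  0.22157735]), 'eef_rot': array([-1.79977414e+02,  1.22689768e-01, -6.58314849e+01]), 'wrist_force': array([ 0.30590576,  0.22831872, -0.73271635]), 'torque': array([ 0.01091121, -0.03733961,  0.011908  ]), 'opening': 1.0006168342139545}
scene {'K': [[515.072, 0.0, 283.862], [0.0, 515.072, 205.191], [0.0, 0.0, 1.0]], 'xyz': [-0.415, 0.934, 1.256], 'rotation': [48.028, -0.086, -132.584]}
top {'K': [[426.147, 0.0, 274.24], [0.0, 426.147, 211.339], [0.0, 0.0, 1.0]], 'xyz': [0.467, 0.017, 1.303], 'rotation': [4.531, -0.815, -90.244]}
```

View pics/scene0.png

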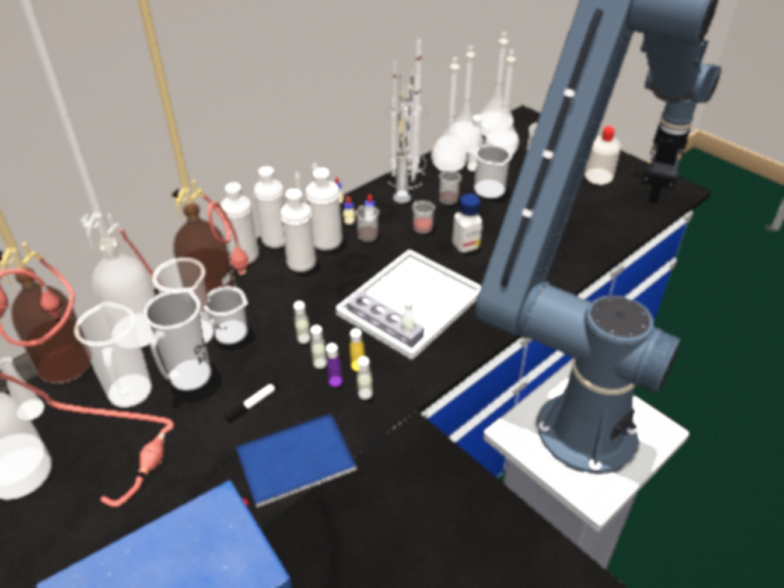

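View pics/top0.png

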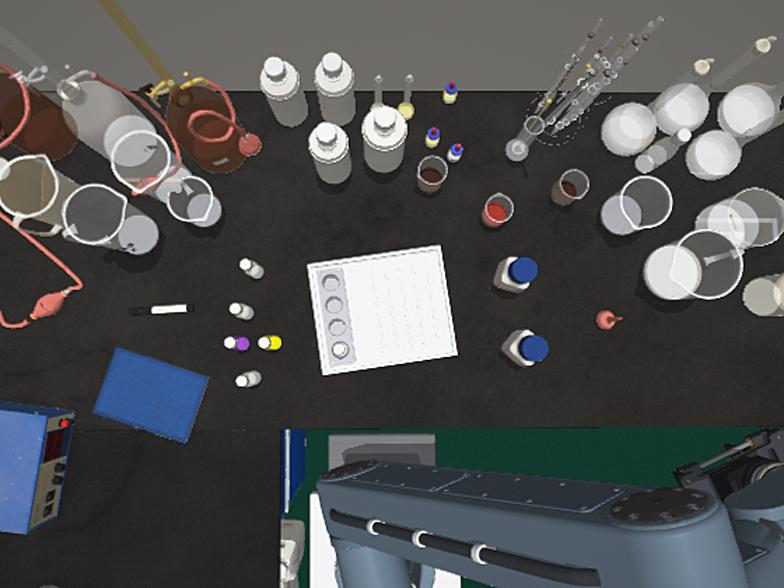

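The scene view shows the arm, with three clear vials left of the tray next to a purple and a yellow one. In the top view (scaled 1.4), the clear vials are at (250,268), (240,311) and (248,380). The look-alikes are purple at (236,343) and yellow at (270,343). The rack's wells run down the tray's left side with the filled one at (340,350), and the blue-capped tubs are at (516,272) and (526,347).

```bash
cat >> h.py <<'E'
from scipy.spatial.transform import Rotation as Ro
def cloud(c):
    K=c['K'];z=c['range_z'];h,w=z.shape
    u,v=np.meshgrid(np.arange(w),np.arange(h))
    p=np.stack([(u-K[0,2])/K[0,0]*z,-(v-K[1,2])/K[1,1]*z,-z],-1)
    R=np.array(c['rotation']); R=R if R.shape==(3,3) else Ro.from_euler('xyz',R,degrees=True).as_matrix()
    P=p@R.T+np.array(c['xyz']); P[z==0]=np.nan
    return P
E
python3 - <<'E'
from h import *
c=dict(np.load('top0.npz')); P=cloud(c); im=c['pixels']
print(type(c['rotation']),c['rotation'].shape)
print('bench', [P[v,u].round(4).tolist() for v,u in((250,150),(290,250),(140,300))])
z=P[...,2]; hsv=cv2.cvtColor(im,cv2.COLOR_RGB2HSV)
box=lambda x0,x1,y0,y1:(P[...,0]>x0)&(P[...,0]<x1)&(P[...,1]>y0)&(P[...,1]<y1)
# vial caps: z 0.100..0.12 ; tubs caps z .15...165
for nm,lo,hi in(('z.105-.13',.105,.13),('z.15-.17',.15,.17)):
    m=((z>lo)&(z<hi)).astype(np.uint8)
    n,l,s,ce=cv2.connectedComponentsWithStats(m)
    for i in range(1,n):
        if s[i,4]>15:
            q=P[l==i]; print(nm,(ce[i]*1.4).round(),s[i,4],'mid',((np.nanmin(q,0)+np.nanmax(q,0))/2).round(4),'ext',(np.nanmax(q,0)-np.nanmin(q,0)).round(4),im[l==i].mean(0).round())
# tray rim
m=(box(.3,.8,-.25,.25)&(z>.019)&(z<.033)).astype(np.uint8)
m=(box(.3,.8,-.12,.25)&(z>.0)&(z<.06)&(hsv[...,2]>110)).astype(np.uint8)
n,l,s,ce=cv2.connectedComponentsWithStats(m); i=1+np.argmax(s[1:,4]); 
q=P[l==i]; rim=q[(q[:,2]>.02)&(q[:,2]<.031)]
r=cv2.minAreaRect((rim[:,:2]*1000).astype(np.float32)); print('rim',r,len(rim))
rk=q[(q[:,2]>.037)&(q[:,2]<.048)]; print('rack',cv2.minAreaRect((rk[:,:2]*1000).astype(np.float32)),len(rk))
save(im[160:300,150:260],'crop.png',5)
E
```

```text
<class 'numpy.ndarray'> (3,)
bench [[0.4534, 0.3755, 0.0013], [0.3312, 0.0728, -0.0041], [0.7927, -0.0829, -0.0012]]
z.105-.13 [15. 64.] 81 mid [1.038  0.7509 0.1173] ext [0.005  0.0591 0.0243] [105. 102.  99.]
z.105-.13 [99. 64.] 288 mid [1.0382 0.5834 0.1174] ext [0.0075 0.2082 0.0249] [108. 105. 102.]
z.105-.13 [214.  64.] 299 mid [1.0378 0.3445 0.1175] ext [0.0063 0.2076 0.0248] [110. 107. 104.]
z.105-.13 [304.  64.] 85 mid [1.0377 0.1589 0.1176] ext [0.0061 0.0637 0.0245] [114. 112. 108.]
z.105-.13 [457.  65.] 627 mid [ 1.0378 -0.1508  0.1175] ext [0.007  0.4532 0.0249] [111. 108. 104.]
z.105-.13 [579.  65.] 27 mid [ 1.0378 -0.4064  0.1173] ext [0.0045 0.023  0.0235] [110. 108. 104.]
z.105-.13 [658.  65.] 194 mid [ 1.0383 -0.5708  0.1175] ext [0.0056 0.1428 0.025 ] [108. 105. 102.]
z.105-.13 [718.  65.] 54 mid [ 1.038  -0.6952  0.1177] ext [0.0049 0.0404 0.0239] [105. 103.  99.]
z.105-.13 [765.  66.] 102 mid [ 1.0373 -0.7949  0.1175] ext [0.0064 0.0806 0.0247] [105. 103.  99.]
z.105-.13 [288. 102.] 87 mid [0.9701 0.2026 0.1175] ext [0.0466 0.0709 0.0247] [111. 109. 106.]
z.105-.
[... 7090 characters left out ...]
 [732. 260.] 105 mid [ 0.6217 -0.6726  0.1545] ext [0.1301 0.062  0.009 ] [210. 211. 213.]
z.15-.17 [524. 269.] 277 mid [ 0.608  -0.2731  0.1562] ext [0.0473 0.0526 0.012 ] [ 45.  72. 137.]
z.15-.17 [689. 286.] 75 mid [ 0.5855 -0.6047  0.1539] ext [0.0692 0.0934 0.0074] [230. 231. 231.]
z.15-.17 [535. 348.] 291 mid [ 0.4563 -0.2891  0.1571] ext [0.0512 0.05   0.0138] [ 46.  73. 137.]
z.15-.17 [414. 577.] 22 mid [ 0.0311 -0.0525  0.1599] ext [0.0295 0.0185 0.0194] [50. 58. 65.]
rim ((539.566650390625, 5.249725341796875), (240.75387573242188, 286.43780517578125), 8.110122680664062) 545
rack ((525.462646484375, 102.23092651367188), (203.98162841796875, 56.28280258178711), 8.263280868530273) 846
```

View pics/crop.png

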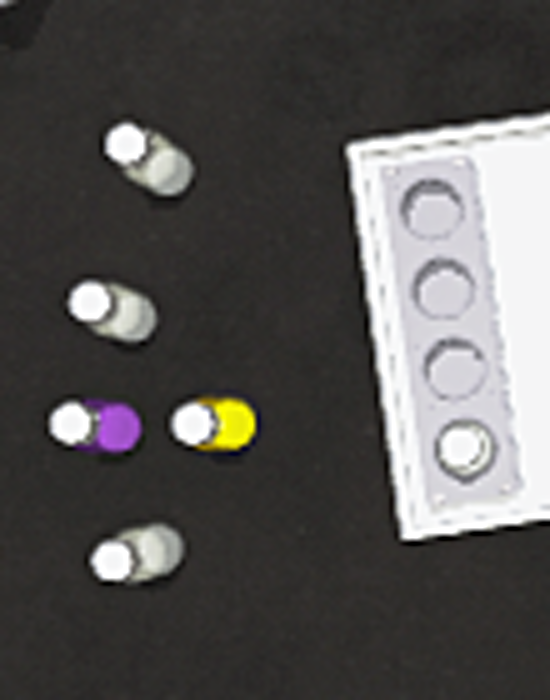

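The crop confirms the clear vials at crop (127,143), (90,300) and (113,560), with purple at (72,424) and yellow at (195,424). I'll take the two clear vials furthest in +x, (127,143) and (90,300), and leave the third as the spare. Next I'll refine the positions using both views.

```bash
cat >> h.py <<'E'
def RR(c):
    R=np.array(c['rotation']); return R if R.shape==(3,3) else Ro.from_euler('xyz',R,degrees=True).as_matrix()
def ray(c,uv,z):
    K=c['K'];d=RR(c)@np.array([(uv[0]-K[0,2])/K[0,0],-(uv[1]-K[1,2])/K[1,1],-1]);o=np.array(c['xyz'])
    return (o+d*(z-o[2])/d[2])[:2]
def proj(c,p):
    q=RR(c).T@(np.array(p)-np.array(c['xyz'])); K=c['K']
    return np.array([K[0,0]*q[0]/-q[2]+K[0,2],K[1,1]*-q[1]/-q[2]+K[1,2]])
def cen(c,m,z):
    v,u=np.nonzero(m); P=np.array([ray(c,(a,b),z) for a,b in zip(u,v)]); 
    return P.mean(0).round(4),((P.min(0)+P.max(0))/2).round(4),(P.max(0)-P.min(0)).round(3),len(u)
E
python3 - <<'E'
from h import *
rc=np.array([.5255,.1022]);a=np.radians(8.2);ax=np.array([np.cos(a),np.sin(a)])
for n in('top','scene'):
    c=dict(np.load(n+'0.npz')); P=cloud(c); z=P[...,2]; X,Y=P[...,0],P[...,1]
    near=lambda p,r:np.hypot(X-p[0],Y-p[1])<r
    m=near(rc,.025); print(n,'rackz',np.nanmedian(z[m&(z>.038)]),np.nanstd(z[m&(z>.038)]))
    for k,p in dict(A=(.6263,.2773),B=(.5365,.2958),C=(.395,.281),V0=(.4577,.09)).items():
        zt=.124 if k=='V0' else .114
        m=near(p,.022)&(z>zt-.0035); print(k,*cen(c,m,zt),np.nanmax(z[m]).round(4))
    for k,p in dict(T0=(.608,-.273),T1=(.4563,-.289)).items():
        m=near(p,.04)&(z>.153); print(k,*cen(c,m,.158),np.nanmedian(z[m]).round(4))
    # rack top rectangle
    m=near(rc,.115)&(z>.038)&(z<.047); q=P[m]; print('rack',cv2.minAreaRect((q[:,:2]*1000).astype(np.float32)))
    if n=='top':
        for i in (1,2,3):
            p=rc+ax*(-.072+.048*i); 
            for t in(.036,.040):
                m=near(p,.022)&(z<t); print('well',i,p.round(4),t,*cen(c,m,.042))
        # tub body shoulder orientation
        for p in((.608,-.273),(.4563,-.289)):
            m=near(p,.055)&(z>.118)&(z<.130); q=P[m]; print('shoulder',len(q),cv2.minAreaRect((q[:,:2]*1000).astype(np.float32)))
    m=(X>.3)&(X<.8)&(Y>-.16)&(Y<.18)&(z>.022)&(z<.030)
    print('rim',cv2.minAreaRect((P[m][:,:2]*1000).astype(np.float32)))
E
```

```text
top rackz 0.04122577626581592 0.0020803418322465276
A [0.6253 0.2779] [0.626  0.2766] [0.02 0.02] 36 0.1179
B [0.5366 0.2953] [0.5376 0.2948] [0.017 0.019] 31 0.1157
C [0.3939 0.2814] [0.3952 0.2816] [0.019 0.019] 39 0.1163
V0 [0.4569 0.0901] [0.4563 0.0908] [0.017 0.019] 39 0.1281
T0 [ 0.6085 -0.2721] [ 0.6079 -0.2705] [0.047 0.049] 259 0.1566
T1 [ 0.4563 -0.2886] [ 0.4563 -0.2886] [0.051 0.049] 273 0.1568
rack ((525.4697875976562, 102.23675537109375), (203.9471893310547, 56.134971618652344), 8.315289497375488)
well 1 [0.5017 0.0988] 0.036 [0.5017 0.0982] [0.5012 0.0989] [0.032 0.032] 106
well 1 [0.5017 0.0988] 0.04 [0.5017 0.0986] [0.5027 0.0989] [0.041 0.038] 122
well 2 [0.5493 0.1056] 0.036 [0.5492 0.1054] [0.5501 0.105 ] [0.036 0.033] 107
well 2 [0.5493 0.1056] 0.04 [0.5484 0.1057] [0.5486 0.1064] [0.039 0.041] 130
well 3 [0.5968 0.1125] 0.036 [0.5964 0.1122] [0.5963 0.1095] [0.033 0.036] 103
well 3 [0.5968 0.1125] 0.04 [0.5964 0.1122] [0.5963 0.1125] [0.039 0.042] 123
shoulder 13 ((602.3140869140625, -253.72647094726562), (38.97234344482422, 8.95974063873291), 19.25228118896484
[... 341 characters left out ...]
0.5387 0.3029] [0.5374 0.3045] [0.024 0.022] 23 0.1183
C [0.3955 0.2871] [0.396  0.2877] [0.019 0.02 ] 27 0.1185
V0 [0.456  0.0983] [0.4566 0.0992] [0.02  0.022] 21 0.1283
T0 [ 0.6076 -0.264 ] [ 0.6068 -0.2638] [0.053 0.05 ] 88 0.1564h.py:32: RuntimeWarning: Mean of empty slice.
  return P.mean(0).round(4),((P.min(0)+P.max(0))/2).round(4),(P.max(0)-P.min(0)).round(3),len(u)
  ret = ret.dtype.type(ret / rcount)
Traceback (most recent call last):
  File "h.py", line 32, in cen
    return P.mean(0).round(4),((P.min(0)+P.max(0))/2).round(4),(P.max(0)-P.min(0)).round(3),len(u)
                                ~~~~~^^^
ValueError: zero-size array to reduction operation minimum which has no identity
```

>>> servo_tool(
  motion=[
    [-27,-29.5,0,0,0,3.2],
    [-54,-59,0,0,0,6.4],
    [-81,-88.5,0,0,0,9.6],
    [-108,-118,0,0,0,12.8],
    [-135,-147.5,0,0,0,16],
  ],
)

```text
time_s: 0.52
eef_pos: [0.3353, -0.3846, 0.2221]
eef_rot: [180.0, 0.1, -82.0]
wrist_force: [1.7, -0.0, 0.1]
opening: 1.001
```

>>> servo_tool(
  motion=[
    [-31,-19,0,0,0,0],
    [-62,-38,0,0,0,0],
    [-93,-57,0,0,0,0],
    [-124,-76,0,0,0,0],
    [-155,-95,0,0,0,0],
  ],
)

```text
time_s: 0.93
eef_pos: [0.4074, -0.2178, 0.2224]
eef_rot: [180.0, 0.0, -81.9]
wrist_force: [0.7, -1.0, -0.4]
opening: 1.002
```

>>> servo_tool(
  motion=[
    [-31,-19,0,0,0,0],
    [-62,-38,0,0,0,0],
    [-93,-57,0,0,0,0],
    [-124,-76,0,0,0,0],
    [-155,-95,0,0,0,0],
  ],
)

```text
time_s: 1.35
eef_pos: [0.4793, -0.0509, 0.2224]
eef_rot: [180.0, 0.0, -81.8]
wrist_force: [-0.0, -0.2, 1.0]
opening: 0.999
```

>>> servo_tool(
  motion=[
    [-31,-19,0,0,0,0],
    [-62,-38,0,0,0,0],
    [-93,-57,0,0,0,0],
    [-124,-76,0,0,0,0],
    [-155,-95,0,0,0,0],
  ],
)

```text
time_s: 1.77
eef_pos: [0.5513, 0.116, 0.2222]
eef_rot: [180.0, 0.0, -81.8]
wrist_force: [0.6, -0.3, 0.2]
opening: 1.001
```

>>> servo_tool(
  motion=[
    [-31,-19,0,0,0,0],
    [-62,-38,0,0,0,0],
    [-93,-57,0,0,0,0],
    [-124,-76,0,0,0,0],
    [-155,-95,0,0,0,0],
  ],
)

```text
time_s: 2.18
eef_pos: [0.6232, 0.2828, 0.2219]
eef_rot: [179.9, -0.0, -81.8]
wrist_force: [0.4, -0.1, 0.6]
opening: 1.001
```

>>> servo_tool(
  motion=[
    [0,0,0,0,0,0],
    [0,0,0,0,0,0],
  ],
)

```text
time_s: 2.35
eef_pos: [0.6229, 0.2828, 0.2214]
eef_rot: [179.9, -0.0, -81.7]
wrist_force: [-0.6, -0.8, 0.3]
opening: 0.995
```

Run:
```python
from h import *
s=manip.observe(); T=s['eef_pos'];print(T.round(4))
for n in('scene','top'):
    c=cap(n);P=cloud(c);z=P[...,2]
    d=P-T; yaw=np.radians(s['eef_rot'][2]); a=d[...,0]*np.cos(yaw)+d[...,1]*np.sin(yaw); b=d[...,0]*np.sin(yaw)-d[...,1]*np.cos(yaw)
    m=(abs(a)<.09)&(abs(b)<.04)&(d[...,2]>-.01)&(d[...,2]<.03)
    nn,l,st,ce=cv2.connectedComponentsWithStats(m.astype(np.uint8))
    for i in range(1,nn):
        if st[i,4]>8: k=l==i; print(n,st[i,4],ce[i].round(),'a',np.percentile(a[k],[3,50,97]).round(4),'b',np.percentile(b[k],[3,50,97]).round(4),'z',np.percentile(d[...,2][k],[1,50]).round(4))
    print('proj',proj(c,T))
    if n=='scene':
        u,v=proj(c,T).astype(int); save(c['pixels'][v-70:v+110,u-100:u+100],'s1.png',3)
c=dict(np.load('scene0.npz'));P=cloud(c);z=P[...,2];X,Y=P[...,0],P[...,1]
m=(np.hypot(X-.5255,Y-.105)<.115)&(z>.038)&(z<.047);print(cv2.minAreaRect((P[m][:,:2]*1000).astype(np.float32)))
m=(X>.3)&(X<.8)&(Y>-.16)&(Y<.18)&(z>.021)&(z<.031)
print('rim',cv2.minAreaRect((P[m][:,:2]*1000).astype(np.float32)))
```

```text
[0.6229 0.2828 0.2214]
scene 52 [221. 183.] a [0.0369 0.0413 0.0486] b [-0.012   0.0031  0.0105] z [-0.0008  0.0172]
scene 44 [198. 199.] a [-0.0575 -0.0548 -0.0465] b [-0.0129  0.0033  0.0108] z [0.0004 0.0129]
proj [211.09667618 193.21193482]
proj [163.88956841 184.11447405]
((529.132568359375, 108.8031005859375), (208.36073303222656, 62.517601013183594), 7.468106269836426)
rim ((542.4397583007812, 10.682968139648438), (245.07449340820312, 295.8856506347656), 8.523656845092773)
```

View pics/s1.png

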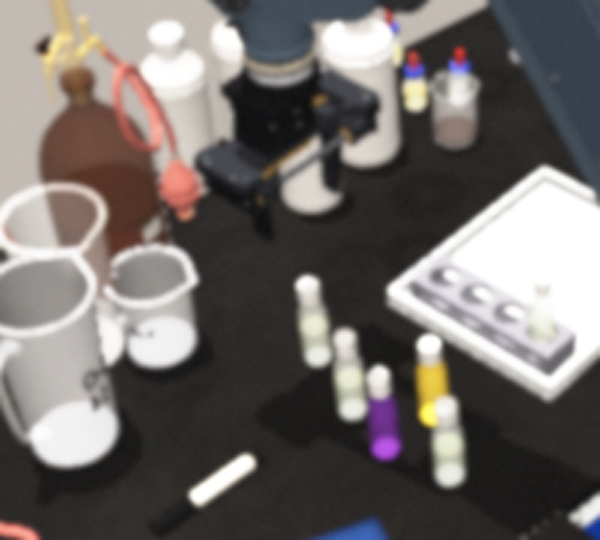

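The close view shows the open gripper above clear vial A at crop (310,310), with nothing in its way. The scene camera reads the fingertips a few mm too far in +y, so I trust the top camera more.

>>> servo_tool(
  motion=[
    [3.5,-2.5,40,0,0,0],
    [3.5,-2.5,80,0,0,0],
    [3.5,-2.5,110,0,0,0],
    [3.5,-2.5,126,0,0,0],
    [3.5,-2.5,126,0,0,0],
  ],
)

```text
time_s: 2.87
eef_pos: [0.6222, 0.275, 0.0917]
eef_rot: [179.4, -0.1, -82.0]
wrist_force: [-0.7, 0.0, -0.2]
opening: 0.997
```

>>> servo_tool(
  motion=[
    [0,0,0,0,0,0],
    [0,0,0,0,0,0],
    [0,0,0,0,0,0],
    [0,0,0,0,0,0],
    [0,0,0,0,0,0],
  ],
  claw=1,
)

```text
time_s: 3.28
eef_pos: [0.6271, 0.2781, 0.0983]
eef_rot: [-179.8, 0.0, -81.8]
wrist_force: [0.3, -0.2, 0.2]
opening: 0.709
```

>>> servo_tool(
  motion=[
    [0,0,0,0,0,0],
    [0,0,0,0,0,0],
    [0,0,0,0,0,0],
    [0,0,0,0,0,0],
    [0,0,0,0,0,0],
  ],
)

```text
time_s: 3.7
eef_pos: [0.6262, 0.278, 0.0965]
eef_rot: [180.0, -0.0, -81.8]
wrist_force: [-0.4, 0.3, 0.5]
opening: 0.322
```

>>> servo_tool(
  motion=[
    [0,0,0,0,0,0],
    [0,0,0,0,0,0],
    [0,0,0,0,0,0],
  ],
)

```text
time_s: 3.95
eef_pos: [0.6262, 0.278, 0.0964]
eef_rot: [180.0, 0.0, -81.8]
wrist_force: [0.6, 0.2, 0.1]
opening: 0.253
```

>>> servo_tool(
  motion=[
    [0,0,-8,0,0,0],
    [0,0,-25,0,0,0],
    [0,0,-45,0,0,0],
    [0,0,-60,0,0,0],
    [0,0,-65,0,0,0],
  ],
)

```text
time_s: 4.37
eef_pos: [0.628, 0.2785, 0.165]
eef_rot: [-179.7, 0.0, -81.8]
wrist_force: [0.4, -0.6, -0.0]
opening: 0.254
```

>>> servo_tool(
  motion=[
    [0,0,0,0,0,0],
    [0,0,0,0,0,0],
    [0,0,0,0,0,0],
  ],
)

```text
time_s: 4.62
eef_pos: [0.6253, 0.2777, 0.1604]
eef_rot: [179.9, -0.0, -81.8]
wrist_force: [-0.3, -0.3, -0.3]
opening: 0.249
```

```bash
cat >> h.py <<'E'
from scipy.optimize import least_squares
def body(c,P,p,z0,z1,r=.0155,near=.03):
    m=(np.hypot(P[...,0]-p[0],P[...,1]-p[1])<near)&(P[...,2]>z0)&(P[...,2]<z1); q=P[m][:,:2]
    f=least_squares(lambda x:np.hypot(*(q-x).T)-r,np.array(p)+(np.array(p)-np.array(c['xyz'])[:2])*.01,loss='soft_l1',f_scale=.002)
    return f.x.round(4),len(q),np.abs(f.fun).mean().round(4)
E
python3 - <<'E'
from h import *
s=manip.observe(); T=s['eef_pos'];print(T.round(4),s['wrist_force'])
c=cap('scene');P=cloud(c)
print('held hi',body(c,P,T[:2]+[.002,.006],.10,.125),'lo',body(c,P,T[:2]+[.002,.006],.072,.10))
c0=dict(np.load('scene0.npz'));P0=cloud(c0)
for k,p in dict(A=(.627,.285),B=(.538,.303),C=(.3955,.287)).items(): print(k,body(c0,P0,p,.012,.058))
print('V0',body(c0,P0,(.456,.098),.046,.07))
# well holes in scene: pixels in rack top region below plate
m=(P0[...,0]>.4)&(P0[...,0]<.65)&(P0[...,1]>.05)&(P0[...,1]<.16)
ct=dict(np.load('top0.npz'));Pt=cloud(ct)
for k,p in dict(A=(.6255,.278),B=(.5368,.296),C=(.394,.281)).items(): print('top',k,body(ct,Pt,p,.012,.058))
print('V0',body(ct,Pt,(.456,.09),.046,.07))
u,v=proj(c,T).astype(int); save(c['pixels'][v-60:v+100,u-80:u+120],'s2.png',3)
E
```

```text
[0.6253 0.2777 0.1604] [-0.2557657  -0.26613689 -0.27871879]
held hi (array([0.607 , 0.2966]), 58, np.float64(0.0045)) lo (array([0.6039, 0.2921]), 57, np.float64(0.0044))
A (array([0.6291, 0.2819]), 90, np.float64(0.0016))
B (array([0.5162, 0.3148]), 95, np.float64(0.0043))
C (array([0.3793, 0.3031]), 94, np.float64(0.0038))
V0 (array([0.4588, 0.0966]), 51, np.float64(0.0029))
top A (array([0.6246, 0.2772]), 37, np.float64(0.0004))
top B (array([0.5356, 0.2973]), 35, np.float64(0.0004))
top C (array([0.394 , 0.2804]), 37, np.float64(0.0004))
V0 (array([0.4575, 0.092 ]), 8, np.float64(0.0033))
```

View pics/s2.png

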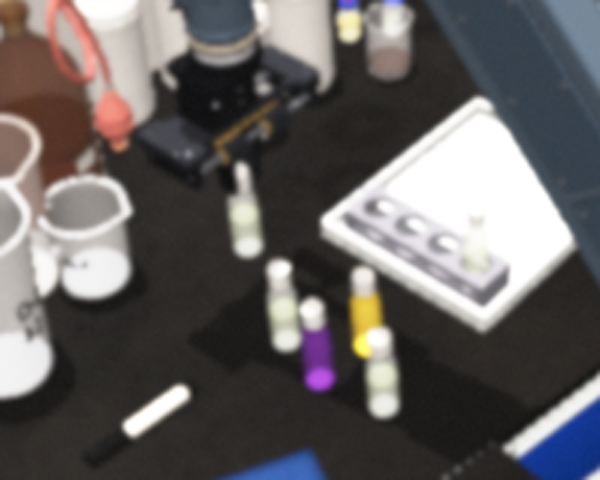

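The vial hangs upright in the jaws at crop (243,215), and the top camera's position for it matches the grip point. I'll check once more with a better-started fit.

```bash
sed -i 's/\*.01,loss/*.02,loss/' h.py
python3 - <<'E'
from h import *
s=manip.observe(); T=s['eef_pos']
c=cap('scene');P=cloud(c)
c0=dict(np.load('scene0.npz'));P0=cloud(c0)
print('held hi',body(c,P,T[:2]+[.003,.004],.10,.125),'lo',body(c,P,T[:2]+[.003,.004],.072,.10),T.round(4))
for k,p in dict(A=(.6255,.278),B=(.537,.297),C=(.394,.281)).items(): print(k,body(c0,P0,np.array(p)+[.003,.004],.012,.058))
ct=cap('top');Pt=cloud(ct)
m=(np.hypot(Pt[...,0]-T[0],Pt[...,1]-T[1])<.03)&(Pt[...,2]>.06)&(Pt[...,2]<.15);print('top held pts',m.sum())
E
```

```text
held hi (array([0.6057, 0.2932]), 55, np.float64(0.0042)) lo (array([0.605, 0.293]), 61, np.float64(0.0046)) [0.6253 0.2777 0.1601]
A (array([0.6066, 0.2963]), 90, np.float64(0.0043))
B (array([0.5162, 0.3148]), 95, np.float64(0.0043))
C (array([0.3985, 0.2846]), 94, np.float64(0.0014))
top held pts 1
```

Run:
```python
import re
s=open('h.py').read()
i=s.index('def body'); s=s[:i]+'''def body(c,P,p,z0,z1,r=.0155,near=.03):
    m=(np.hypot(P[...,0]-p[0],P[...,1]-p[1])<near)&(P[...,2]>z0)&(P[...,2]<z1); q=P[m][:,:2]
    d=q.mean(0)-np.array(c['xyz'])[:2]; d/=np.hypot(*d)
    f=least_squares(lambda x:np.hypot(*(q-x).T)-r,q.mean(0)+d*.014,loss='soft_l1',f_scale=.002)
    return f.x.round(4),len(q),np.abs(f.fun).mean().round(4)
'''
open('h.py','w').write(s)
from h import *
s=manip.observe(); T=s['eef_pos']
c0=dict(np.load('scene0.npz'));P0=cloud(c0)
for j in range(2):
    c=cap('scene');P=cloud(c)
    print('held hi',body(c,P,T[:2]+[.003,.004],.10,.125),'lo',body(c,P,T[:2]+[.003,.004],.072,.10),T.round(4))
for k,p in dict(A=(.6255,.278),B=(.537,.297),C=(.394,.281)).items(): print(k,body(c0,P0,np.array(p)+[.003,.004],.012,.058))
print('V0',body(c0,P0,(.457,.096),.046,.07),'cur',body(c,P,(.457,.096),.046,.07))
```

```text
held hi (array([0.629 , 0.2815]), 58, np.float64(0.0018)) lo (array([0.6278, 0.2817]), 57, np.float64(0.0015)) [0.6255 0.2778 0.1602]
held hi (array([0.6281, 0.2816]), 57, np.float64(0.0017)) lo (array([0.6276, 0.2815]), 60, np.float64(0.0017)) [0.6255 0.2778 0.1602]
A (array([0.6291, 0.2819]), 90, np.float64(0.0016))
B (array([0.5398, 0.3022]), 95, np.float64(0.0016))
C (array([0.3985, 0.2846]), 94, np.float64(0.0014))
V0 (array([0.4589, 0.0965]), 50, np.float64(0.0026)) cur (array([0.4594, 0.0962]), 48, np.float64(0.0025))
```

>>> servo_tool(
  motion=[
    [30,10,0,0,0,0],
    [70,22,0,0,0,0],
    [110,35,0,0,0,0],
    [142,45,0,0,0,0],
    [159.5,51,0,0,0,0],
  ],
)

```text
time_s: 5.28
eef_pos: [0.5975, 0.1092, 0.1612]
eef_rot: [179.9, -0.1, -82.0]
wrist_force: [-0.5, 0.7, -0.6]
opening: 0.25
```

>>> servo_tool(
  motion=[
    [0,0,0,0,0,0],
    [0,0,0,0,0,0],
    [0,0,0,0,0,0],
    [0,0,0,0,0,0],
  ],
)

```text
time_s: 5.62
eef_pos: [0.5987, 0.1141, 0.1615]
eef_rot: [-180.0, 0.0, -81.8]
wrist_force: [0.4, 0.3, -0.0]
opening: 0.252
```

Run:
```python
from h import *
s=manip.observe(); T=s['eef_pos'];print(T.round(4),s['eef_rot'].round(2),s['wrist_force'].round(2))
c=cap('scene');P=cloud(c)
print('held hi',body(c,P,T[:2]+[.003,.004],.10,.125),'lo',body(c,P,T[:2]+[.003,.004],.072,.10))
ct=cap('top');Pt=cloud(ct)
m=(np.hypot(Pt[...,0]-T[0],Pt[...,1]-T[1])<.03)&(Pt[...,2]>.06)&(Pt[...,2]<.15);print('top held pts',m.sum())
```

```text
[0.5987 0.1141 0.1615] [-1.7998e+02  2.0000e-02 -8.1760e+01] [ 0.4   0.25 -0.05]
held hi (array([0.602, 0.118]), 53, np.float64(0.0017)) lo (array([0.6015, 0.1187]), 54, np.float64(0.0017))
top held pts 1
```

>>> servo_tool(
  motion=[
    [1.4,1.1,6,0,0,0],
    [1.4,1.1,12,0,0,0],
    [1.4,1.1,18,0,0,0],
    [1.4,1.1,18,0,0,0],
    [1.4,1.1,18,0,0,0],
  ],
)

```text
time_s: 6.13
eef_pos: [0.597, 0.1114, 0.1426]
eef_rot: [179.9, 0.0, -81.8]
wrist_force: [-0.5, -2.0, -0.6]
opening: 0.248
```

>>> servo_tool(
  motion=[
    [0,0,4,0,0,0],
    [0,0,8,0,0,0],
    [0,0,11,0,0,0],
    [0,0,14,0,0,0],
    [0,0,14,0,0,0],
  ],
)

```text
time_s: 6.55
eef_pos: [0.5973, 0.1113, 0.1289]
eef_rot: [180.0, 0.0, -81.8]
wrist_force: [-0.0, 0.3, -0.8]
opening: 0.252
```

>>> servo_tool(
  motion=[
    [0,0,5,0,0,0],
    [0,0,10,0,0,0],
    [0,0,15,0,0,0],
    [0,0,19,0,0,0],
    [0,0,21,0,0,0],
  ],
)

```text
time_s: 6.97
eef_pos: [0.5973, 0.1114, 0.1078]
eef_rot: [180.0, 0.0, -81.8]
wrist_force: [0.6, 1.6, 1.5]
opening: 0.25
```

>>> servo_tool(
  motion=[
    [0,0,0,0,0,0],
    [0,0,0,0,0,0],
  ],
)

```text
time_s: 7.13
eef_pos: [0.5974, 0.1114, 0.1082]
eef_rot: [180.0, 0.0, -81.8]
wrist_force: [0.6, 0.9, -0.8]
opening: 0.253
```

>>> servo_tool(
  motion=[
    [0,0,1,0,0,0],
    [0,0,2,0,0,0],
    [0,0,2,0,0,0],
  ],
)

```text
time_s: 7.38
eef_pos: [0.5976, 0.1113, 0.1066]
eef_rot: [-180.0, 0.0, -81.8]
wrist_force: [-0.2, 1.4, -0.5]
opening: 0.248
```

>>> servo_tool(
  motion=[
    [0,0,0,0,0,0],
    [0,0,0,0,0,0],
    [0,0,0,0,0,0],
    [0,0,0,0,0,0],
    [0,0,0,0,0,0],
  ],
  claw=0.2,
)

```text
time_s: 7.8
eef_pos: [0.5975, 0.1111, 0.1066]
eef_rot: [180.0, -0.0, -81.8]
wrist_force: [0.2, -0.1, -0.3]
opening: 0.395
```

>>> servo_tool(
  motion=[
    [0,0,-10,0,0,0],
    [0,0,-30,0,0,0],
    [0,0,-60,0,0,0],
    [0,0,-80,0,0,0],
    [0,0,-90,0,0,0],
  ],
)

```text
time_s: 8.22
eef_pos: [0.5994, 0.1113, 0.2004]
eef_rot: [-179.7, -0.1, -81.8]
wrist_force: [-0.6, -0.1, 0.2]
opening: 0.402
```

>>> servo_tool(
  motion=[
    [-40,7,0,0,0,0],
    [-80,14,0,0,0,0],
    [-120,21,0,0,0,0],
    [-160,28,0,0,0,0],
    [-192,35,0,0,0,0],
  ],
  claw=-0.3,
)

```text
time_s: 8.63
eef_pos: [0.5342, 0.2987, 0.1966]
eef_rot: [180.0, 0.0, -81.8]
wrist_force: [-0.4, 0.0, -0.5]
opening: 0.629
```

>>> servo_tool(
  motion=[
    [0,0,0,0,0,0],
    [0,0,0,0,0,0],
    [0,0,0,0,0,0],
    [0,0,0,0,0,0],
  ],
)

```text
time_s: 8.97
eef_pos: [0.5361, 0.2951, 0.1965]
eef_rot: [180.0, -0.0, -81.9]
wrist_force: [-0.5, 0.3, -0.1]
opening: 0.648
```

Run:
```python
from h import *
s=manip.observe(); T=s['eef_pos'];print(T.round(4),s['eef_rot'].round(2),s['opening'])
c=cap('top'); P=cloud(c); z=P[...,2]
for k,p,zt in(('V0',(.457,.09),.124),('V3',(.5975,.111),.124)):
    m=(np.hypot(P[...,0]-p[0],P[...,1]-p[1])<.022)&(z>zt-.0035); print(k,m.sum()); print(cen(c,m,zt) if m.any() else '')
c=cap('scene');P=cloud(c)
for k,p in (('B',(.5368,.2965)),('V3',(.5975,.111))): print(k,body(c,P,np.array(p)+[.003,.004],*((.012,.058) if k=='B' else (.047,.072))))
```

```text
[0.5361 0.2951 0.1965] [ 1.7999e+02 -3.0000e-02 -8.1910e+01] 0.6481711178428508
V0 38
(array([0.4558, 0.0904]), array([0.4549, 0.0908]), array([0.019, 0.019]), 38)
V3 42
(array([0.5977, 0.1116]), array([0.5976, 0.1119]), array([0.017, 0.017]), 42)
B (array([0.5393, 0.3023]), 100, np.float64(0.0017))
V3 (array([0.6013, 0.1166]), 46, np.float64(0.0022))
```

>>> servo_tool(
  motion=[
    [-1.7,-0.9,35,0,0,0],
    [-1.7,-0.9,70,0,0,0],
    [-1.7,-0.9,90,0,0,0],
    [-1.7,-0.9,98,0,0,0],
    [-1.7,-0.9,100,0,0,0],
  ],
)

```text
time_s: 9.48
eef_pos: [0.5356, 0.2967, 0.0946]
eef_rot: [179.8, -0.0, -81.9]
wrist_force: [0.5, 0.8, 0.7]
opening: 0.653
```

>>> servo_tool(
  motion=[
    [0,0,0,0,0,0],
    [0,0,0,0,0,0],
    [0,0,0,0,0,0],
    [0,0,0,0,0,0],
  ],
  claw=1,
)

```text
time_s: 9.82
eef_pos: [0.5373, 0.2985, 0.0982]
eef_rot: [-179.8, 0.0, -81.8]
wrist_force: [0.3, -0.5, -0.6]
opening: 0.428
```

>>> servo_tool(
  motion=[
    [0,0,0,0,0,0],
    [0,0,0,0,0,0],
    [0,0,0,0,0,0],
    [0,0,0,0,0,0],
    [0,0,0,0,0,0],
  ],
)

```text
time_s: 10.23
eef_pos: [0.5367, 0.2984, 0.0972]
eef_rot: [-179.9, 0.0, -81.8]
wrist_force: [-0.6, 0.4, 3.4]
opening: 0.25
```

>>> servo_tool(
  motion=[
    [0,0,-8,0,0,0],
    [0,0,-25,0,0,0],
    [0,0,-45,0,0,0],
    [0,0,-60,0,0,0],
    [0,0,-65,0,0,0],
  ],
)

```text
time_s: 10.65
eef_pos: [0.5375, 0.2987, 0.1641]
eef_rot: [-179.8, 0.0, -81.8]
wrist_force: [-0.1, -0.2, -0.5]
opening: 0.25
```

>>> servo_tool(
  motion=[
    [0,0,0,0,0,0],
    [35,3,0,0,0,0],
    [75,6,0,0,0,0],
    [115,9,0,0,0,0],
    [155,12,0,0,0,0],
  ],
)

```text
time_s: 11.07
eef_pos: [0.5451, 0.1418, 0.1603]
eef_rot: [179.8, 0.0, -81.7]
wrist_force: [1.0, 0.3, -0.6]
opening: 0.249
```

>>> servo_tool(
  motion=[
    [25,1.5,0,0,0,0],
    [38,2,0,0,0,0],
    [38,2,0,0,0,0],
    [38,2,0,0,0,0],
    [38,2,0,0,0,0],
  ],
)

```text
time_s: 11.48
eef_pos: [0.5493, 0.1066, 0.1611]
eef_rot: [179.9, 0.1, -81.8]
wrist_force: [0.3, 0.3, -0.6]
opening: 0.251
```

>>> servo_tool(
  motion=[
    [0,0,0,0,0,0],
    [0,0,0,0,0,0],
  ],
)

```text
time_s: 11.65
eef_pos: [0.5495, 0.1067, 0.1615]
eef_rot: [180.0, 0.0, -81.7]
wrist_force: [1.0, 0.8, -0.8]
opening: 0.253
```

Run:
```python
from h import *
s=manip.observe(); T=s['eef_pos'];print(T.round(4),s['eef_rot'].round(2),s['wrist_force'].round(2))
c=cap('scene');P=cloud(c)
print('held hi',body(c,P,T[:2]+[.003,.004],.10,.125),'lo',body(c,P,T[:2]+[.003,.004],.072,.10))
print('V3',body(c,P,(.6,.115),.047,.072))
```

```text
[0.5495 0.1067 0.1615] [ 1.7999e+02  2.0000e-02 -8.1710e+01] [ 1.02  0.82 -0.77]
held hi (array([0.5537, 0.1102]), 54, np.float64(0.0016)) lo (array([0.5522, 0.1108]), 56, np.float64(0.0022))
V3 (array([0.6011, 0.1165]), 51, np.float64(0.0018))
```

>>> servo_tool(
  motion=[
    [1.4,-0.5,6,0,0,0],
    [1.4,-0.5,12,0,0,0],
    [1.4,-0.5,18,0,0,0],
    [1.4,-0.5,18,0,0,0],
    [1.4,-0.5,18,0,0,0],
  ],
)

```text
time_s: 12.12
eef_pos: [0.5499, 0.1038, 0.1427]
eef_rot: [179.9, 0.0, -81.8]
wrist_force: [0.7, -0.5, -0.6]
opening: 0.249
```

>>> servo_tool(
  motion=[
    [0,0,4,0,0,0],
    [0,0,8,0,0,0],
    [0,0,11,0,0,0],
    [0,0,14,0,0,0],
    [0,0,14,0,0,0],
  ],
)

```text
time_s: 12.53
eef_pos: [0.5503, 0.1039, 0.1289]
eef_rot: [180.0, 0.0, -81.8]
wrist_force: [0.6, -0.0, -1.1]
opening: 0.246
```

Entered cleanly, so I'll seat it: 22 mm down to TCP z of about 0.107.

>>> servo_tool(
  motion=[
    [0,0,5,0,0,0],
    [0,0,10,0,0,0],
    [0,0,15,0,0,0],
    [0,0,19,0,0,0],
    [0,0,22,0,0,0],
  ],
)

```text
time_s: 12.95
eef_pos: [0.5505, 0.104, 0.1071]
eef_rot: [180.0, 0.0, -81.8]
wrist_force: [-1.7, 2.8, 26.5]
opening: 0.246
```

>>> servo_tool(
  motion=[
    [0,0,0,0,0,0],
    [0,0,0,0,0,0],
  ],
)

```text
time_s: 13.12
eef_pos: [0.5505, 0.104, 0.1073]
eef_rot: [180.0, 0.0, -81.8]
wrist_force: [0.7, 2.1, 0.7]
opening: 0.248
```

>>> servo_tool(
  motion=[
    [0,0,0,0,0,0],
    [0,0,0,0,0,0],
    [0,0,0,0,0,0],
    [0,0,0,0,0,0],
    [0,0,0,0,0,0],
  ],
  claw=0.2,
)

```text
time_s: 13.53
eef_pos: [0.5504, 0.1036, 0.1075]
eef_rot: [180.0, -0.0, -81.8]
wrist_force: [0.0, 0.1, 0.3]
opening: 0.394
```

>>> servo_tool(
  motion=[
    [0,0,-10,0,0,0],
    [0,0,-30,0,0,0],
    [0,0,-60,0,0,0],
    [0,0,-95,0,0,0],
    [0,0,-130,0,0,0],
  ],
)

```text
time_s: 13.95
eef_pos: [0.5499, 0.1037, 0.2392]
eef_rot: [179.9, 0.0, -81.8]
wrist_force: [1.0, 0.4, -0.3]
opening: 0.402
```

>>> servo_tool(
  motion=[
    [38,0,0,0,0,0],
    [78,-1,0,0,0,0],
    [118,-1.5,0,0,0,0],
    [158,-2,0,0,0,0],
    [198,-2,0,0,0,0],
  ],
  claw=-1,
)

```text
time_s: 14.37
eef_pos: [0.5807, -0.0936, 0.2387]
eef_rot: [-179.9, -0.0, -81.8]
wrist_force: [1.1, 0.8, -0.1]
opening: 0.694
```

>>> servo_tool(
  motion=[
    [40,-0.5,0,0,0,0],
    [80,-1,0,0,0,0],
    [120,-1.5,0,0,0,0],
    [155,-2,0,0,0,0],
    [181.5,-2,0,0,0,0],
  ],
)

```text
time_s: 14.78
eef_pos: [0.6084, -0.2749, 0.2384]
eef_rot: [-180.0, -0.1, -81.9]
wrist_force: [-0.6, -0.1, 0.5]
opening: 0.983
```

>>> servo_tool(
  motion=[
    [0,0,0,0,0,0],
    [0,0,0,0,0,0],
    [0,0,0,0,0,0],
  ],
)

```text
time_s: 15.03
eef_pos: [0.6079, -0.2706, 0.2377]
eef_rot: [180.0, 0.1, -81.8]
wrist_force: [-0.2, 0.3, 0.4]
opening: 1.0
```

Run:
```python
from h import *
s=manip.observe(); T=s['eef_pos'];print(T.round(4),s['eef_rot'].round(2),s['opening'].round(3))
c=cap('top'); P=cloud(c); z=P[...,2]
for k,p,zt in(('V0',(.457,.09),.124),('V2',(.55,.105),.124),('V3',(.5975,.111),.124),('C',(.395,.281),.114),('T1',(.456,-.289),.158)):
    m=(np.hypot(P[...,0]-p[0],P[...,1]-p[1])<(.022 if k!='T1' else .04))&(z>zt-.0045); print(k,*cen(c,m,zt),np.nanmedian(z[m]).round(4))
save(c['pixels'][150:310,140:400],'t1.png',3)
```

```text
Traceback (most recent call last):
AttributeError: 'float' object has no attribute 'round'
```

Run:
```python
from h import *
c=cap('top'); P=cloud(c); z=P[...,2]
for k,p,zt in(('V0',(.457,.09),.124),('V2',(.55,.105),.124),('V3',(.5975,.111),.124),('C',(.395,.281),.114),('T1',(.456,-.289),.158)):
    m=(np.hypot(P[...,0]-p[0],P[...,1]-p[1])<(.022 if k!='T1' else .04))&(z>zt-.0045); print(k,*(cen(c,m,zt) if m.any() else ['none']),np.nanmedian(z[m]).round(4))
save(c['pixels'][150:310,140:400],'t1.png',3)
```

```text
V0 [0.4567 0.0907] [0.4577 0.0908] [0.019 0.019] 45 0.1233
V2 [0.5517 0.103 ] [0.5516 0.1021] [0.019 0.019] 40 0.1226
V3 [0.5974 0.1116] [0.5962 0.1105] [0.02  0.019] 41 0.1234
C [0.3941 0.2801] [0.3952 0.2802] [0.019 0.022] 46 0.1126
T1 none nan
  return np.nanmean(a, axis, out=out, keepdims=keepdims)
```

View pics/t1.png

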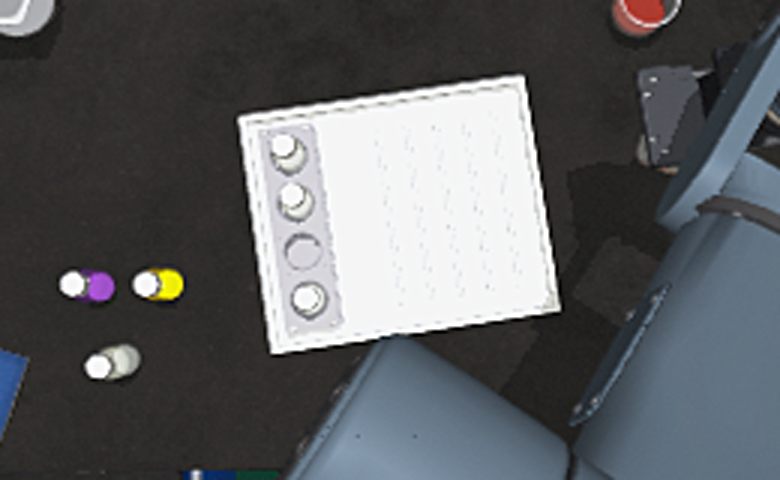

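Three vials are seated in the rack at (288,150), (293,195) and (308,298), with cap tops around 0.123 m. The spare and the look-alikes haven't moved. Now I'll grip tub T0 and lift it.

>>> servo_tool(
  motion=[
    [0.5,0,30,0,0,0],
    [0.5,0,60,0,0,0],
    [0.5,0,85,0,0,0],
    [0.5,0,100,0,0,0],
    [0.5,0,106,0,0,0],
  ],
)

```text
time_s: 15.5
eef_pos: [0.6067, -0.2686, 0.1288]
eef_rot: [179.7, 0.2, -81.7]
wrist_force: [0.0, 1.4, -1.3]
opening: 1.002
```

>>> servo_tool(
  motion=[
    [0,0,0,0,0,0],
    [0,0,0,0,0,0],
    [0,0,0,0,0,0],
    [0,0,0,0,0,0],
    [0,0,0,0,0,0],
  ],
  claw=1,
)

```text
time_s: 15.92
eef_pos: [0.6092, -0.2721, 0.1331]
eef_rot: [-179.9, -0.1, -81.8]
wrist_force: [-0.0, 0.9, 0.7]
opening: 0.707
```

>>> servo_tool(
  motion=[
    [0,0,0,0,0,0],
    [0,0,0,0,0,0],
    [0,0,0,0,0,0],
  ],
)

```text
time_s: 16.17
eef_pos: [0.6088, -0.2721, 0.1324]
eef_rot: [-179.9, -0.1, -81.8]
wrist_force: [-0.7, 0.2, 2.7]
opening: 0.592
```

>>> servo_tool(
  motion=[
    [0,0,-4,0,0,0],
    [0,0,-12,0,0,0],
    [0,0,-24,0,0,0],
    [0,0,-36,0,0,0],
    [0,0,-45,0,0,0],
  ],
)

```text
time_s: 16.58
eef_pos: [0.6088, -0.272, 0.178]
eef_rot: [-179.9, -0.0, -81.8]
wrist_force: [0.2, -0.2, -6.5]
opening: 0.596
```

>>> servo_tool(
  motion=[
    [0,0,-3,0,0,0],
    [0,0,-5,0,0,0],
    [0,0,-5,0,0,0],
    [0,0,-5,0,0,0],
    [0,0,-5,0,0,0],
  ],
)

```text
time_s: 17.0
eef_pos: [0.6079, -0.2714, 0.1808]
eef_rot: [179.9, 0.1, -81.8]
wrist_force: [-0.2, 0.3, -6.9]
opening: 0.593
```

>>> servo_tool(
  motion=[
    [0,0,0,0,0,0],
    [0,0,0,0,0,0],
  ],
)

```text
time_s: 17.17
eef_pos: [0.6082, -0.2716, 0.1809]
eef_rot: [180.0, 0.0, -81.8]
wrist_force: [0.5, 0.5, -6.1]
opening: 0.594
```

>>> servo_tool(
  motion=[
    [0,0,0,0,0,0],
    [0,0,0,0,0,0],
  ],
)

```text
time_s: 17.33
eef_pos: [0.6084, -0.2717, 0.1813]
eef_rot: [180.0, 0.0, -81.8]
wrist_force: [0.3, 0.3, -5.8]
opening: 0.594
```

T0 weighs about 6.3 N. I'll set it back and then feel the other.

>>> servo_tool(
  motion=[
    [0,0,10,0,0,0],
    [0,0,22,0,0,0],
    [0,0,34,0,0,0],
    [0,0,42,0,0,0],
    [0,0,46,0,0,0],
  ],
)

```text
time_s: 17.75
eef_pos: [0.6069, -0.2708, 0.1325]
eef_rot: [179.8, 0.2, -81.8]
wrist_force: [-0.3, -0.0, 3.8]
opening: 0.594
```

>>> servo_tool(
  motion=[
    [0,0,1,0,0,0],
    [0,0,2,0,0,0],
    [0,0,3,0,0,0],
    [0,0,3,0,0,0],
  ],
)

```text
time_s: 18.08
eef_pos: [0.6086, -0.2719, 0.1327]
eef_rot: [-180.0, -0.0, -81.8]
wrist_force: [1.2, 0.2, -7.0]
opening: 0.591
```

>>> servo_tool(
  motion=[
    [0,0,1,0,0,0],
    [0,0,1.5,0,0,0],
    [0,0,1.5,0,0,0],
  ],
)

```text
time_s: 18.33
eef_pos: [0.609, -0.2719, 0.1325]
eef_rot: [-179.9, -0.1, -81.8]
wrist_force: [-1.6, 1.4, 1.2]
opening: 0.594
```

>>> servo_tool(
  motion=[
    [0,0,0,0,0,0],
    [0,0,0,0,0,0],
    [0,0,0,0,0,0],
    [0,0,0,0,0,0],
    [0,0,0,0,0,0],
  ],
  claw=-1,
)

```text
time_s: 18.75
eef_pos: [0.6087, -0.272, 0.1313]
eef_rot: [-180.0, -0.0, -81.8]
wrist_force: [-0.2, 0.2, -0.0]
opening: 0.888
```

>>> servo_tool(
  motion=[
    [0,0,-10,0,0,0],
    [0,0,-30,0,0,0],
    [0,0,-60,0,0,0],
    [0,0,-90,0,0,0],
    [0,0,-105,0,0,0],
  ],
)

```text
time_s: 19.17
eef_pos: [0.6102, -0.2728, 0.241]
eef_rot: [-179.7, -0.3, -81.8]
wrist_force: [1.4, -0.8, -0.0]
opening: 0.999
```

>>> servo_tool(
  motion=[
    [-1,30,0,0,0,0],
    [-2.5,68,0,0,0,0],
    [-4,106,0,0,0,0],
    [-5,138,0,0,0,0],
    [-6,152.5,0,0,0,0],
  ],
)

```text
time_s: 19.58
eef_pos: [0.4529, -0.287, 0.2367]
eef_rot: [179.9, 0.1, -81.9]
wrist_force: [0.5, -0.2, -0.1]
opening: 1.0
```

>>> servo_tool(
  motion=[
    [0,0,0,0,0,0],
    [0,0,0,0,0,0],
    [0,0,0,0,0,0],
  ],
)

```text
time_s: 19.83
eef_pos: [0.4578, -0.2881, 0.2369]
eef_rot: [-179.9, -0.1, -81.8]
wrist_force: [-0.4, -0.1, -0.5]
opening: 1.001
```

>>> servo_tool(
  motion=[
    [0,0,30,0,0,0],
    [0,0,60,0,0,0],
    [0,0,85,0,0,0],
    [0,0,100,0,0,0],
    [0,0,106,0,0,0],
  ],
)

```text
time_s: 20.25
eef_pos: [0.4569, -0.2864, 0.1274]
eef_rot: [179.9, 0.2, -81.8]
wrist_force: [-0.0, 0.3, -0.5]
opening: 0.998
```

>>> servo_tool(
  motion=[
    [0,0,0,0,0,0],
    [0,0,0,0,0,0],
    [0,0,0,0,0,0],
    [0,0,0,0,0,0],
    [0,0,0,0,0,0],
  ],
  claw=1,
)

```text
time_s: 20.67
eef_pos: [0.4573, -0.288, 0.1312]
eef_rot: [-179.9, -0.1, -81.8]
wrist_force: [0.5, 0.1, -1.2]
opening: 0.708
```

>>> servo_tool(
  motion=[
    [0,0,0,0,0,0],
    [0,0,0,0,0,0],
    [0,0,0,0,0,0],
  ],
)

```text
time_s: 20.92
eef_pos: [0.457, -0.288, 0.1308]
eef_rot: [-179.9, -0.1, -81.8]
wrist_force: [0.5, 0.1, 3.0]
opening: 0.593
```

>>> servo_tool(
  motion=[
    [0,0,-4,0,0,0],
    [0,0,-12,0,0,0],
    [0,0,-24,0,0,0],
    [0,0,-36,0,0,0],
    [0,0,-45,0,0,0],
  ],
)

```text
time_s: 21.33
eef_pos: [0.4566, -0.2873, 0.176]
eef_rot: [-180.0, 0.0, -81.8]
wrist_force: [0.5, -0.0, -1.8]
opening: 0.596
```

>>> servo_tool(
  motion=[
    [0,0,-3,0,0,0],
    [0,0,-5,0,0,0],
    [0,0,-5,0,0,0],
    [0,0,-5,0,0,0],
    [0,0,-5,0,0,0],
  ],
)

```text
time_s: 21.75
eef_pos: [0.4562, -0.2871, 0.1794]
eef_rot: [179.9, 0.1, -81.8]
wrist_force: [-0.5, 0.2, -2.9]
opening: 0.593
```

>>> servo_tool(
  motion=[
    [0,0,0,0,0,0],
    [0,0,0,0,0,0],
  ],
)

```text
time_s: 21.92
eef_pos: [0.4564, -0.2873, 0.1796]
eef_rot: [180.0, 0.0, -81.8]
wrist_force: [0.6, 0.3, -3.0]
opening: 0.593
```

>>> servo_tool(
  motion=[
    [0,0,0,0,0,0],
    [0,0,0,0,0,0],
  ],
)

```text
time_s: 22.08
eef_pos: [0.4566, -0.2874, 0.1798]
eef_rot: [180.0, 0.0, -81.8]
wrist_force: [-0.9, -0.4, -2.1]
opening: 0.588
```

T1 weighs about 2.6 N, so T0 is the heavier. I'll set T1 back.

>>> servo_tool(
  motion=[
    [0,0,10,0,0,0],
    [0,0,22,0,0,0],
    [0,0,34,0,0,0],
    [0,0,42,0,0,0],
    [0,0,46,0,0,0],
  ],
)

```text
time_s: 22.5
eef_pos: [0.4559, -0.2868, 0.1324]
eef_rot: [179.9, 0.1, -81.8]
wrist_force: [-0.2, -0.3, -2.6]
opening: 0.594
```

>>> servo_tool(
  motion=[
    [0,0,1,0,0,0],
    [0,0,2,0,0,0],
    [0,0,3,0,0,0],
    [0,0,4,0,0,0],
    [0,0,4,0,0,0],
  ],
)

```text
time_s: 22.92
eef_pos: [0.4571, -0.2879, 0.1308]
eef_rot: [-179.9, -0.1, -81.8]
wrist_force: [0.2, 0.2, -0.1]
opening: 0.597
```

>>> servo_tool(
  motion=[
    [0,0,0,0,0,0],
    [0,0,0,0,0,0],
    [0,0,0,0,0,0],
    [0,0,0,0,0,0],
    [0,0,0,0,0,0],
  ],
  claw=-1,
)

```text
time_s: 23.33
eef_pos: [0.4567, -0.2875, 0.1301]
eef_rot: [-180.0, -0.0, -81.8]
wrist_force: [0.5, -0.1, 0.5]
opening: 0.885
```

>>> servo_tool(
  motion=[
    [0,0,-10,0,0,0],
    [0,0,-30,0,0,0],
    [0,0,-60,0,0,0],
    [0,0,-90,0,0,0],
    [0,0,-105,0,0,0],
  ],
)

```text
time_s: 23.75
eef_pos: [0.4579, -0.2886, 0.2392]
eef_rot: [-179.8, -0.3, -81.8]
wrist_force: [0.6, -0.6, -0.8]
opening: 0.998
```

>>> servo_tool(
  motion=[
    [1,-30,0,0,0,0],
    [2.5,-68,0,0,0,0],
    [4,-106,0,0,0,0],
    [5,-138,0,0,0,0],
    [6,-152,0,0,0,0],
  ],
)

```text
time_s: 24.17
eef_pos: [0.612, -0.2711, 0.236]
eef_rot: [-179.8, -0.1, -81.7]
wrist_force: [-0.6, -0.2, 0.8]
opening: 1.001
```

>>> servo_tool(
  motion=[
    [0,0,0,0,0,0],
    [0,0,0,0,0,0],
    [0,0,0,0,0,0],
  ],
)

```text
time_s: 24.42
eef_pos: [0.6068, -0.2716, 0.2351]
eef_rot: [179.9, 0.0, -81.8]
wrist_force: [-0.5, 0.7, -0.5]
opening: 1.001
```

>>> servo_tool(
  motion=[
    [0,-1.5,30,0,0,0],
    [0,-1.5,60,0,0,0],
    [0,-1.5,83,0,0,0],
    [0,-1.5,97,0,0,0],
    [0,-1.5,103,0,0,0],
  ],
)

```text
time_s: 24.83
eef_pos: [0.6063, -0.271, 0.1296]
eef_rot: [179.7, 0.2, -81.9]
wrist_force: [0.0, -0.6, -0.0]
opening: 0.997
```

>>> servo_tool(
  motion=[
    [0,0,0,0,0,0],
    [0,0,0,0,0,0],
    [0,0,0,0,0,0],
    [0,0,0,0,0,0],
    [0,0,0,0,0,0],
  ],
  claw=1,
)

```text
time_s: 25.25
eef_pos: [0.6101, -0.272, 0.1335]
eef_rot: [-179.9, -0.1, -81.8]
wrist_force: [-0.3, 0.5, -0.5]
opening: 0.707
```

>>> servo_tool(
  motion=[
    [0,0,0,0,0,0],
    [0,0,0,0,0,0],
    [0,0,0,0,0,0],
    [0,0,0,0,0,0],
  ],
)

```text
time_s: 25.58
eef_pos: [0.6098, -0.2717, 0.1329]
eef_rot: [-179.9, -0.0, -81.8]
wrist_force: [0.1, 1.1, 4.0]
opening: 0.593
```

>>> servo_tool(
  motion=[
    [0,0,-5,0,0,0],
    [0,0,-15,0,0,0],
    [0,0,-30,0,0,0],
    [0,0,-48,0,0,0],
    [0,0,-66,0,0,0],
  ],
)

```text
time_s: 26.0
eef_pos: [0.6081, -0.2708, 0.1971]
eef_rot: [179.8, 0.2, -81.8]
wrist_force: [-0.2, -0.7, -6.0]
opening: 0.595
```

>>> servo_tool(
  motion=[
    [0,0,-18,0,0,0],
    [0,0,-36,0,0,0],
    [0,0,-52,0,0,0],
    [0,0,-64,0,0,0],
    [0,0,-70,0,0,0],
  ],
)

```text
time_s: 26.42
eef_pos: [0.6094, -0.2715, 0.2692]
eef_rot: [-180.0, -0.0, -81.8]
wrist_force: [0.1, 0.7, -6.6]
opening: 0.59
```

>>> servo_tool(
  motion=[
    [0,0,0,0,0,0],
    [0,0,0,0,0,0],
    [0,0,0,0,0,0],
  ],
)

```text
time_s: 26.67
eef_pos: [0.6084, -0.271, 0.2663]
eef_rot: [179.8, 0.1, -81.8]
wrist_force: [-0.1, -0.9, -6.1]
opening: 0.594
```

>>> servo_tool(
  motion=[
    [-8,1,0,0,0,0],
    [-25,3,0,0,0,0],
    [-52,6,0,0,0,0],
    [-82,9,0,0,0,0],
    [-114,13,0,0,0,0],
  ],
)

```text
time_s: 27.08
eef_pos: [0.5795, -0.1594, 0.2669]
eef_rot: [179.9, 0.1, -81.9]
wrist_force: [0.4, 1.0, -6.5]
opening: 0.592
```

>>> servo_tool(
  motion=[
    [-32,4,0,0,0,0],
    [-62,7,0,0,0,0],
    [-90,10,0,0,0,0],
    [-110,13,0,0,0,0],
    [-125,14.5,0,0,0,0],
  ],
)

```text
time_s: 27.5
eef_pos: [0.5461, -0.036, 0.2674]
eef_rot: [179.8, 0.1, -81.7]
wrist_force: [-0.3, 0.2, -6.3]
opening: 0.593
```

>>> servo_tool(
  motion=[
    [-6,0.5,0,0,0,0],
    [-7,0.5,0,0,0,0],
    [-7,0.5,0,0,0,0],
    [-7,0.5,0,0,0,0],
    [-7,0.5,0,0,0,0],
  ],
)

```text
time_s: 27.92
eef_pos: [0.5474, -0.0334, 0.268]
eef_rot: [-180.0, -0.0, -81.9]
wrist_force: [-0.4, 0.4, -6.7]
opening: 0.597
```

>>> servo_tool(
  motion=[
    [0,0,0,0,0,0],
    [0,0,0,0,0,0],
    [0,0,0,0,0,0],
    [0,0,0,0,0,0],
    [0,0,0,0,0,0],
  ],
)

```text
time_s: 28.33
eef_pos: [0.5468, -0.0323, 0.268]
eef_rot: [180.0, 0.0, -81.8]
wrist_force: [-0.1, -0.0, -6.3]
opening: 0.599
```

Run:
```python
from h import *
s=manip.observe(); print(s['time_s'],s['eef_pos'].round(4),s['eef_rot'].round(2),s['wrist_force'].round(2),s['opening'])
c=cap('top');save(c['pixels'],'t2.png',1.4)
P=cloud(c);z=P[...,2]
for k,p,zt in(('C',(.395,.281),.114),('V2',(.55,.105),.124),('V3',(.5975,.111),.124),('T1',(.456,-.289),.158)):
    m=(np.hypot(P[...,0]-p[0],P[...,1]-p[1])<(.022 if k!='T1' else .04))&(z>zt-.0045); print(k,*(cen(c,m,zt) if m.any() else ['none']))
c=cap('scene'); save(c['pixels'],'s3.png',1.4)
P=cloud(c);T=s['eef_pos']; m=(np.hypot(P[...,0]-T[0],P[...,1]-T[1])<.06)&(P[...,2]>.06)&(P[...,2]<.26)
q=P[m]; print('tub',len(q),'zmin',np.percentile(q[:,2],[0,1,50]).round(3),q[:,:2].mean(0))
```

```text
28.3333 [ 0.5468 -0.0323  0.268 ] [180.     0.   -81.85] [-0.1  -0.04 -6.27] 0.5988326785551898
C [0.3946 0.2813] [0.3952 0.2816] [0.019 0.019] 46
V2 [0.5512 0.1029] [0.5516 0.1021] [0.019 0.019] 43
V3 [0.598  0.1116] [0.5976 0.1105] [0.017 0.019] 40
T1 [ 0.456  -0.2883] [ 0.4563 -0.2885] [0.051 0.049] 271
tub 606 zmin [0.135 0.139 0.202] [ 0.53482586 -0.01372251]
```

View pics/t2.png

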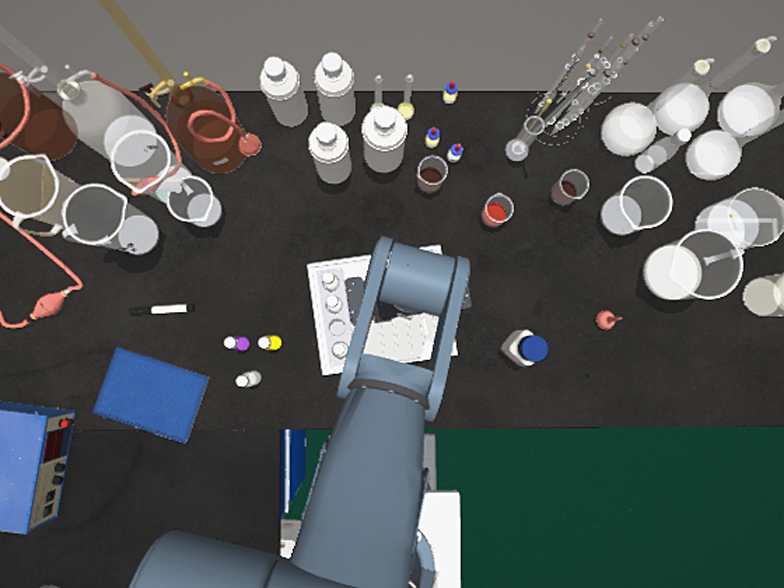

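View pics/s3.png

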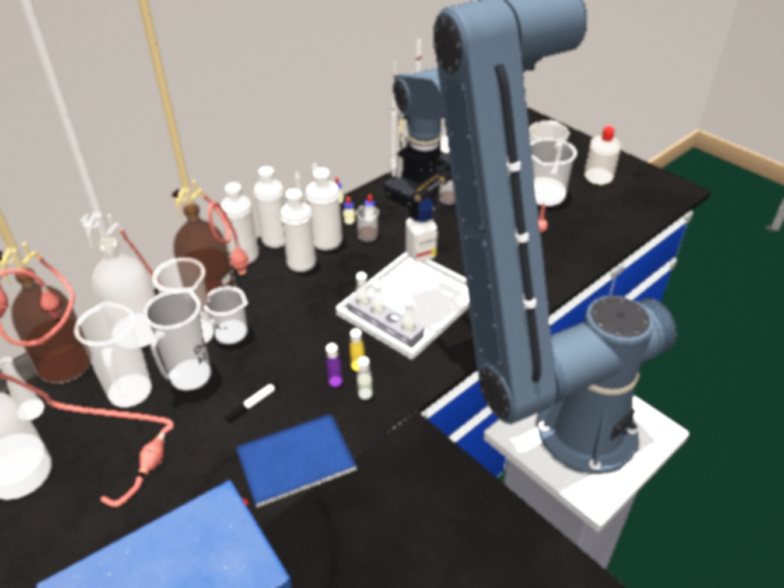

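The top view shows three vials in the rack at (331,280), (334,303) and (340,350), the spare at (248,380), and the light tub at its place at (526,347). The scene view shows the heavy tub held upright over the tray at (422,240).

```bash
python3 -c "
from bench import manip
print(manip.finish_job())"
```

```text
the job is handed in; nothing more can be done
None
```

The job is done and handed in at about 28 s of the 72 s allowed. The heavier tub is in the gripper for you to take.

- **Vials:** I stood two clear vials in wells 2 and 3, so three are in the rack with well 0. All the cap tops measured about 0.123 m, which fits seated vials. The spare stayed within about 1 mm of its place, and the purple and yellow look-alikes look unmoved in the last views.
- **Tubs:** I lifted both about 5 cm. The one further from the robot pulled about 6.3 N and the nearer one about 2.6 N. The lighter one is back within 1 mm of its place.
- **Final hold:** The heavier tub is upright, gripped by its cap, about 13 cm above the bench. The gripper is at (0.547, -0.032), against (0.546, -0.032) worked out for the middle of the tray's empty part.

**Disagreements and forces:** The two cameras differed by up to 8 mm in y. I relied on the top one, which agreed with the arm to about 1 mm. Seating the second vial gave a brief 26 N reading at the wrist, which then dropped to zero. No check failed.

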